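Fit a relay and clip the fuse box cover shut on its gasket

TASK

Plug the blue relay fully home into the empty, white-framed socket of the fuse box, then swing the open cover down and press it, at its yellow pad beside the catch, against the orange gasket until the red clip catches and holds it shut by itself. Push the cover firmly but never with more than 32 N (about 3 kg), or it cracks. Leave the other parts on the bench where they are.

Things in the scene. Friction and masses are not known exactly. Their poses are not given: they have to be found in the camera images.
- relay_blue_c (a point): centre of the loose blue relay, upright on its plug on the grey mat: body 28 x 28 x 30 mm on a black plug 24 mm (its x) x 18 mm (its y) x 12 mm tall, whose foot narrows by 2.5 mm a side; 42 mm tall in all. Origin 21 mm above the plug's foot, 9 mm above the body's underside; z up. About 45 g. It fits either way round (half turn). 45 mm or more free around its body
- relay_black_c (a point): centre of a dark grey relay of the same shape standing on the mat; not to be moved
- relay_yellow_c (a point): centre of a yellow relay of the same shape standing on the mat; not to be moved
- fusebox: dark fuse and relay box, bolted on a fixed plywood board 250 x 190 x 12 mm; origin under the board's centre, z up. Tub 212 mm (x) x 140 mm (y), rim at z = 62 mm with a orange gasket to 66 mm; light grey deck at z = 60 mm. On the deck: empty socket at (-45, -22) mm, fitted dark relays at (30, -22) and (72, -22) mm, 30 mm tall; row of fuses 9 mm tall at y = 47 mm. Red clip at (0, -80) mm, up to z = 81 mm
- socket (a point): centre of the empty socket's mouth, at deck height (60 mm above the board's underside), axes as the box's; a rectangular hole 25.5 mm along x, 19.5 mm along y, framed in white. The plug goes straight down in: spring terminals 4 mm below the mouth resist with up to about 10 N. Home = the body's underside rests on the deck, relay's centre 9 mm above this point
- lid (a joint): angle of the cover, rad: 0 shut, 1.57 upright; starts open, 1.65 to 1.95. Its hinge is stiff (about 1.2 N at the pad) and stays where left. Felt at the pad: a bump of 5 to 10 N from the clip near 0.08, gasket met near 0.03, then 10 N rising to 18 to 21 N until the clip catches near 0.01; a firm stop at 0, reached at about 23 N. Clipped it rests at 0 to 0.005; not caught, it springs back to 0.02 or more
- lid_pad (a point): centre of the ribbed yellow press pad, 50 x 24 mm, on the outer face of the dark cover (212 x 140 mm, 33 mm deep), mid-way along its free edge, 12 mm in from it; z is the cover's outward normal (up when shut), x along the hinge line, y towards the hinge. The pad lies 130 mm from the hinge line along the cover and 31 mm outward of it
- lid_hinge (a point): middle of the cover's hinge line, on the box's +y side, 64 mm above the board's underside; the hinge line runs along x of this frame (the box's x); the cover swings shut towards -y
- oil_filter: white spin-on oil filter 76 mm across, 92 mm tall, standing at the back; origin under its centre; not to be moved
- engine_mount: rubber and aluminium engine mount 130 mm long, 75 mm tall; origin under its centre; not to be moved
- brake_fluid: white bottle 64 mm across, 160 mm tall; origin under its centre; not to be moved
- bulb_carton: small cardboard carton 75 x 55 x 60 mm; origin under its centre; not to be moved
- bearing: steel ball bearing ring 62 mm across, 18 mm tall, lying on the bench; origin under its centre; not to be moved
- screwdriver: green-handled screwdriver lying on the bench, along its own x; not to be moved

How it is judged:
By the outcome, as a careful person would: the job done as asked, in the order asked, and still so for the second after the job is handed in, with the robot touching nothing.
It also fails if it takes over 70 s, if anything falls off the work surface, if the arm or the gripper's body presses on something with over 40 N, if the wrist force passes 120 N, or if a joint passes its speed limit or range.

ROBOT

A 6-joint arm with a two-finger parallel gripper is mounted at the origin on the work surface. World frame = base frame: x ahead of the robot, y to its left, z up, the work surface at z = 0. Lengths are in m, angles in rad, forces in N, time in s.
With the tool pointing down it reaches from about 0.3 to 0.875 m from the base axis. Payload 6.4 kg.
Tool frame: the origin (TCP) lies between the finger pads; the fingertips stand tip_extent ahead of it and the grasp point (between the pads) lies 5 mm behind it (tip_extent is the distance from the TCP to the fingertips, in m); z points along the fingers, y is the direction in which the jaws open and shut (so a half turn about z gives the same grasp; the last joint's range is limited). The gripper opens to 85 mm and grips with 20 to 120 N. Pads are 22 mm wide; open, the fingers measure 114 mm over their backs; the gripper's body (76 mm by 85 mm) begins 54 mm behind the grasp point. The pads swing forward as they close: fully open they stand 13 mm farther back than shut.
Start: joints at [-1.549, 0.181, 1.607, -0, 1.354, -0.206], TCP at [0.13, -0.56, 0.245] pointing down, gripper open.
Joint ranges: [-2.99, 2.99], [-0.89, 2.07], [0.3, 2.58], [-1.14, 4.28], [0, 2.63], [-3.12, 3.12]. Speed limits (rad/s): [2.57, 2.57, 3.01, 3.14, 3.14, 3.14].

INTERFACE

Orientations are given as a unit quaternion [w, x, y, z].
In Python, from bench import * gives the robot as it stands.
- The arm moves only by the shell command python3 -m jog 'ROWS'. ROWS is JSON, a list of rows, each a list of 3 entries, a list of its own where there are three numbers: the shift along the tool's x, y, z in mm, then the turn, a rotation vector about the tool's x, y, z in rad, then the opening, from 0 (shut) to 1 (fully open). A call has 1 to 20 rows; each row is the pose to reach, as a shift and turn from the pose measured when the call began, along the tool's axes at that moment; what a row does not reach only later rows make up. A row lasts 1/12 s, in which the tool goes at most 41.7 mm and 7.16 degrees, less where a joint would pass 70% of its speed; a pose out of reach is approached as far as the arm can. A call with a gripper value outside its range is refused whole. The fingers move at their own pace and stop on an object; the grip force is fixed at half the most. Time passes only in rows, so rows that repeat a pose let the fingers close. It gives the time, the measured TCP pose, the force and the opening at its end, in the units of the state.
- get_obs(): the state, without advancing time (a new reading comes with each control period).
- camera(name): name is "scene" or "top"; returns (picture, depth): 480x640x3 uint8, red, green, blue; 480x640 float32, m along the optical axis (not along the pixel's ray), 0 where there is no reading.
- get_calibration(name): a dict with "fx", "fy", "cx", "cy" (pixels), "world_from_camera" (4x4, takes a point from camera to world coordinates). Camera axes: x right, y down, z forward; pixel columns grow to the right and rows downward; lengths in m; the calibration is good to about 2 mm. A picture is of the moment at which its call begins. get_calibration takes no time and is no camera call.
- hand_in(): hands the job in, once; it reports no verdict.
The state is a dict: "time_s": time; "q": joint angles; "dq": joint speeds; "joint_efforts": joint torques, N m; "eef_pos": TCP position; "eef_rot": TCP orientation; "wrist_force": force on the tool from outside, world axes, zero at the start; "torque": the same for the moment, N m; "opening": opening from 0.0 (shut) to 1.0 (fully open).
Only numpy, scipy, OpenCV 4.12 (cv2) and the standard library are available. Lean on these libraries where they do the work, as an engineer would, in place of code of your own. Each camera call takes 0.05 s, during which the arm holds its last target.

## Working session

There is one attempt and no reset: what is moved stays moved. The work goes in short steps, Python scripts to look and compute and a shell command to move; the robot and the scene stay as the last step left them, time stands still between calls to the robot, and variables do not carry over. Pictures are saved under pics/ and viewed, and the job is handed in when it is done.

```bash
ls; mkdir -p pics; python3 - <<'E'
from bench import *
import cv2,numpy as np
o=get_obs();print({k:np.round(v,3) for k,v in o.items()})
for n in("scene","top"):
    p,d=camera(n);cv2.imwrite(f"pics/{n}0.png",p[...,::-1]);np.save(f"pics/{n}0.npy",d);np.save(f"pics/{n}0_rgb.npy",p)
    c=get_calibration(n);print(n,c)
E
```

```text
pics
{'time_s': np.float64(0.0), 'q': array([-1.549,  0.182,  1.608,  0.   ,  1.354, -0.206]), 'dq': array([ 0.   ,  0.001, -0.002,  0.001,  0.001,  0.   ]), 'joint_efforts': array([ 1.0000e-03, -4.4487e+01, -3.5134e+01, -0.0000e+00,  9.0000e-03,
       -0.0000e+00]), 'eef_pos': array([ 0.13 , -0.56 ,  0.244]), 'eef_rot': array([-0.001,  0.994,  0.114,  0.   ]), 'wrist_force': array([-0.257,  0.391,  0.501]), 'torque': array([-0.036,  0.043,  0.052]), 'opening': np.float64(1.004)}
scene {'fx': 584.5580569560784, 'fy': 584.5580569560784, 'cx': 315.95393802982176, 'cy': 239.90622211263522, 'world_from_camera': array([[ 0.83655739,  0.33792503, -0.43125214,  1.2394522 ],
       [ 0.54748343, -0.54552223,  0.63456078, -0.97169867],
       [-0.02082366, -0.76694991, -0.64136901,  1.04368034],
       [ 0.        ,  0.        ,  0.        ,  1.        ]])}
top {'fx': 464.0029194755577, 'fy': 464.0029194755577, 'cx': 334.6743169600278, 'cy': 240.3418352648567, 'world_from_camera': array([[ 0.00194549, -0.98640518,  0.16431992,  0.38240507],
       [-0.99979015,  0.00143234,  0.02043544, -0.05076348],
       [-0.02039298, -0.16432519, -0.9861954 ,  1.25019932],
       [ 0.        ,  0.        ,  0.        ,  1.        ]])}
```

View pics/scene0.png

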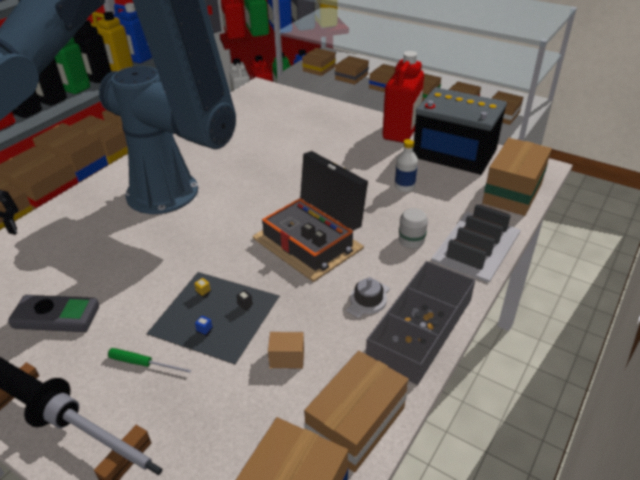

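View pics/top0.png

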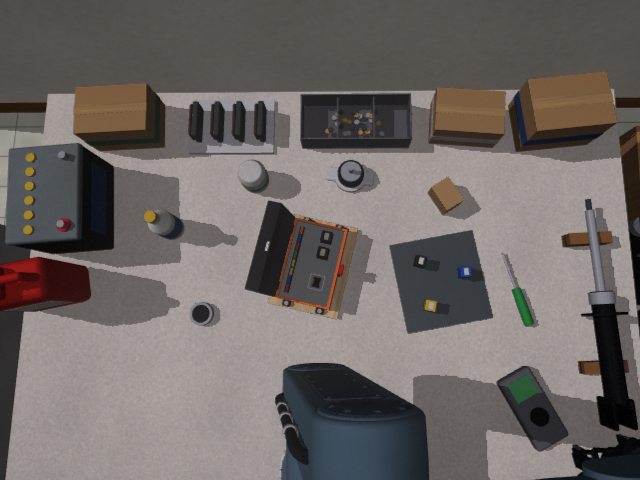

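The top view shows the blue relay at about (466,272), the socket at (317,282), the red clip at (341,270) and the open cover at (268,250). In the scene view the blue relay is at (203,326) and the box is near (305,235). Next I'll enlarge both.

```bash
python3 - <<'E'
import cv2,numpy as np
t=cv2.imread("pics/top0.png");s=cv2.imread("pics/scene0.png")
a=cv2.resize(t[190:330,235:375],None,fx=4,fy=4,interpolation=cv2.INTER_CUBIC)
cv2.imwrite("pics/tbox.png",a)
a=cv2.resize(s[145:285,240:380],None,fx=4,fy=4,interpolation=cv2.INTER_CUBIC)
cv2.imwrite("pics/sbox.png",a)
a=cv2.resize(t[220:340,385:505],None,fx=4,fy=4,interpolation=cv2.INTER_CUBIC)
b=cv2.resize(s[265:365,140:290],None,fx=4,fy=4,interpolation=cv2.INTER_CUBIC)
cv2.imwrite("pics/trel.png",a);cv2.imwrite("pics/srel.png",b)
E
```

```text
(no output)
```

View pics/tbox.png

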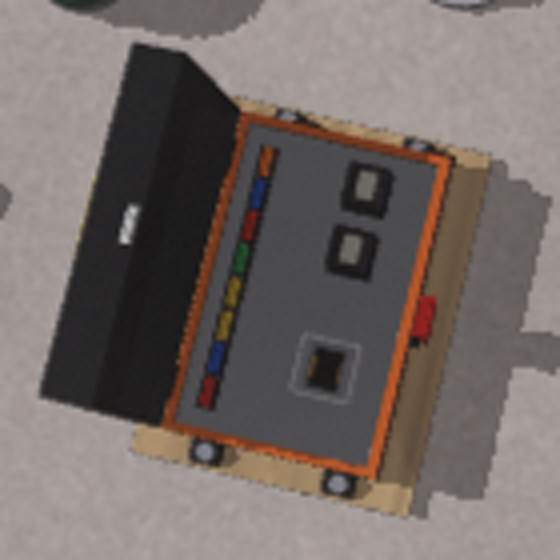

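View pics/sbox.png

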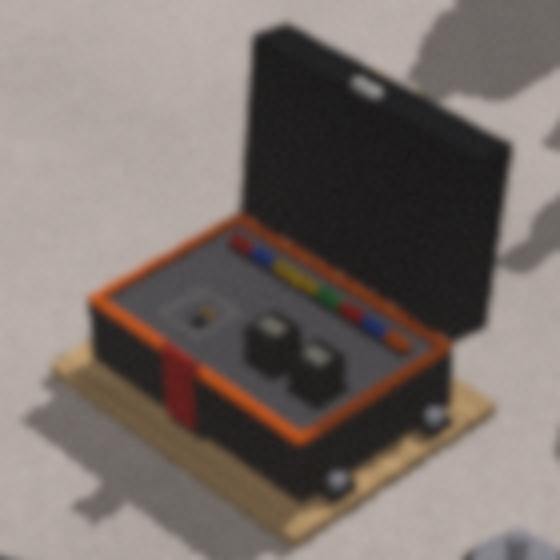

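View pics/trel.png

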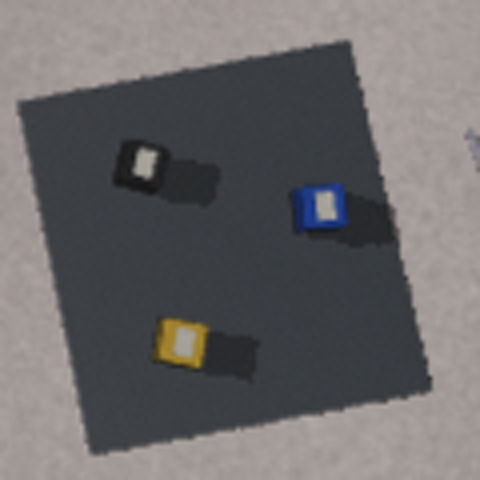

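View pics/srel.png

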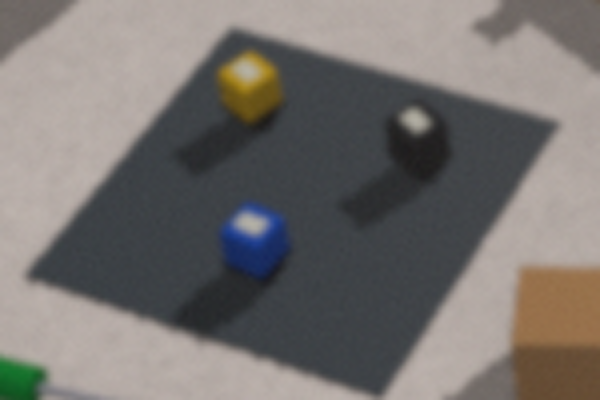

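The top crop puts the socket frame centre at about (325,368), with the orange rim sharp around it. The blue relay's label is long along the image vertical, the same as on the fitted relays. That gives its x axis. Now the measurements.

```bash
cat > h.py <<'E'
from bench import *
import cv2,numpy as np
C={n:get_calibration(n) for n in("scene","top")}
def ray(n,u,v):
    c=C[n];T=c["world_from_camera"];u=np.atleast_1d(u);v=np.atleast_1d(v)
    d=np.stack([(u-c["cx"])/c["fx"],(v-c["cy"])/c["fy"],np.ones(len(u))],1)
    return T[:3,3],d@T[:3,:3].T
def onz(n,u,v,z):
    o,d=ray(n,u,v);return o+d*((z-o[2])/d[:,2])[:,None]
def dep(n,u,v,D):
    o,d=ray(n,u,v);return o+d*D[v,u][:,None]
def proj(n,P):
    c=C[n];P=np.atleast_2d(P);q=(P-c["world_from_camera"][:3,3])@c["world_from_camera"][:3,:3]
    return np.stack([q[:,0]/q[:,2]*c["fx"]+c["cx"],q[:,1]/q[:,2]*c["fy"]+c["cy"]],1)
def tri(u1,u2):
    o,d=ray("top",*u1);p,e=ray("scene",*u2);d=d[0]/np.linalg.norm(d);e=e[0]/np.linalg.norm(e)
    s=np.linalg.lstsq(np.stack([d,-e],1),p-o,rcond=None)[0];a=o+d*s[0];b=p+e*s[1]
    return (a+b)/2,np.linalg.norm(a-b)
E
python3 - <<'E'
from h import *
for n in("top","scene"):
    p=np.load(f"pics/{n}0_rgb.npy");D=np.load(f"pics/{n}0.npy");hsv=cv2.cvtColor(p,cv2.COLOR_RGB2HSV)
    H,S,V=[hsv[...,i].astype(int) for i in range(3)]
    win={"top":(260,330,250,360),"scene":(200,0,0,0)}
    # blue
    box=dict(top=(440,250,500,300),scene=(180,305,230,345))[n]
    m=(H>105)&(H<130)&(S>130)&(V>60);w=np.zeros_like(m);w[box[1]:box[3],box[0]:box[2]]=1
    v,u=np.nonzero(m&w);P=dep(n,u,v,D);print(n,"blue",len(u),"zmin/max",P[:,2].min(),P[:,2].max(), "centroid px",u.mean(),v.mean())
    full=cv2.morphologyEx((m&w).astype(np.uint8),cv2.MORPH_CLOSE,np.ones((7,7)))
    v,u=np.nonzero(full);P=dep(n,u,v,D);t=P[(P[:,2]>.036)];print(" top face",len(t),t.mean(0),"z med",np.median(t[:,2]))
    r=cv2.minAreaRect((t[:,:2]*1000).astype(np.float32));print(" rect",r)
    lab=(S<60)&(V>140)&w
    v,u=np.nonzero(lab)
    if len(u)>5:
        q=dep(n,u,v,D);ok=q[:,2]>.03;q=q[ok];print(" label",len(q),q.mean(0),cv2.minAreaRect((q[:,:2]*1000).astype(np.float32)))
    # orange
    box=dict(top=(270,205,360,320),scene=(255,190,365,265))[n]
    w=np.zeros_like(m);w[box[1]:box[3],box[0]:box[2]]=1
    m=(H>4)&(H<16)&(S>170)&(V>100)&w
    v,u=np.nonzero(m);P=dep(n,u,v,D);P=P[(abs(P[:,2]-.064)<.015)];print(" orange",len(P),"z",np.percentile(P[:,2],[5,50,95]))
    r=cv2.minAreaRect((P[:,:2]*1000).astype(np.float32));print(" rect",r)
    # red clip
    m=((H<4)|(H>174))&(S>150)&w;v,u=np.nonzero(m);P=dep(n,u,v,D);k=P[:,2]>.076;print(" clip top",k.sum(),P[k].mean(0) if k.any() else P[:,2].max())
# mat height
D=np.load("pics/top0.npy");print("mat",dep("top",np.array([440,420]),np.array([300,270]),D),"bench",dep("top",np.array([400,250]),np.array([215,350]),D))
E
```

```text
top blue 104 zmin/max 6.260434022564709e-05 0.05092640459839082 centroid px 464.2019230769231 271.3942307692308
 top face 123 [ 0.50160734 -0.36447201  0.04485578] z med 0.04475703553878274
 rect ((502.0768127441406, -365.1636047363281), (27.278045654296875, 28.66983985900879), 3.952725887298584)
 label 34 [ 0.48784401 -0.32845286  0.18732225] ((447.375, -209.42808532714844), (17.851655960083008, 342.4375915527344), 19.28391456604004)
 orange 516 z [0.06252612 0.06637413 0.07037674]
 rect ((521.8364868164062, 32.857872009277344), (139.52838134765625, 212.0609130859375), 76.73423767089844)
 clip top 42 [ 0.50519628 -0.03927788  0.08227606]
scene blue 178 zmin/max -0.0001398255425577588 0.05164967010904786 centroid px 203.57303370786516 325.8370786516854
 top face 125 [ 0.50749455 -0.36565703  0.04404385] z med 0.04469855373946807
 rect ((506.0400390625, -364.0721435546875), (30.104188919067383, 28.642786026000977), 87.61592102050781)
 label 27 [ 0.50403317 -0.36374635  0.04600203] ((503.65765380859375, -363.4212951660156), (11.39889144897461, 19.417911529541016), 77.19019317626953)
 orange 315 z [0.06152464 0.0662421  0.07030085]
 rect ((525.6430053710938, 30.28406524658203), (151.51077270507812, 212.4625701904297), 76.33270263671875)
 clip top 26 [ 0.53695429 -0.08001197  0.11865353]
mat [[ 4.29289183e-01 -3.05752601e-01 -4.25315585e-04]
 [ 5.08838721e-01 -2.53951952e-01  5.56506087e-03]] bench [[ 6.61097144e-01 -2.04354897e-01 -7.55257329e-05]
 [ 2.97885922e-01  1.97615784e-01  1.95024887e-03]]
```

```bash
python3 - <<'E'
from h import *
K=8
def up(n,b):
    p=np.load(f"pics/{n}0_rgb.npy")[b[1]:b[3],b[0]:b[2]]
    return cv2.resize(p,None,fx=K,fy=K,interpolation=cv2.INTER_CUBIC)
def px(b,x,y): return (np.asarray(x)+.5)/K-.5+b[0],(np.asarray(y)+.5)/K-.5+b[1]
def blob(m):
    n,l,s,c=cv2.connectedComponentsWithStats(m.astype(np.uint8));i=1+np.argmax(s[1:,4]);return (l==i).astype(np.uint8)
res={}
for n,b in dict(top=(448,256,484,290),scene=(188,308,222,342)).items():
    a=up(n,b).astype(int)
    lab=blob((a[...,0]>130)); y,x=np.nonzero(lab);c=px(b,x.mean(),y.mean());res[n]=c
    blue=(a[...,2]-a[...,0]>45)|(lab>0);blue=blob(blue)
    cn=max(cv2.findContours(lab,0,1)[0],key=cv2.contourArea)[:,0].astype(float)
    for nm,m,z in(("label",lab,.044),("body",blue,.044)):
        cn=max(cv2.findContours(m.astype(np.uint8),0,1)[0],key=cv2.contourArea)[:,0].astype(float)
        P=onz(n,*px(b,cn[:,0],cn[:,1]),z);r=cv2.minAreaRect((P[:,:2]*1000).astype(np.float32))
        yy,xx=np.nonzero(m);Q=onz(n,*px(b,xx,yy),z)[:,:2];w,V=np.linalg.eigh(np.cov(Q.T));
        print(n,nm,"px",px(b,xx.mean(),yy.mean()),"w",Q.mean(0),r,"pca deg",np.degrees(np.arctan(V[1,1]/V[0,1])),np.sqrt(w*12)*1e3)
print("relay tri",tri(res["top"],res["scene"]))
E
```

```text
top label px (np.float64(481.7267578125), np.float64(261.851015625)) w [ 0.52617444 -0.40812456] ((522.214599609375, -406.0352478027344), (12.603321075439453, 41.52117156982422), 87.11384582519531) pca deg 3.8342853589898116 [ 9.55331449 38.41273351]
top body px (np.float64(464.4157567485593), np.float64(271.29195101607525)) w [ 0.50157101 -0.36230624] ((501.8960266113281, -362.9645080566406), (28.949954986572266, 33.6931037902832), 4.785421848297119) pca deg -78.8070903290913 [30.19477425 35.83516503]
scene label px (np.float64(202.27911646586347), np.float64(320.4225234270415)) w [ 0.50291585 -0.36222399] ((502.7225036621094, -362.1454162597656), (17.008901596069336, 11.386331558227539), 4.7322587966918945) pca deg 1.6203196394742114 [10.31726021 15.56329218]
scene body px (np.float64(203.3934963708347), np.float64(324.7974781425272)) w [ 0.51404879 -0.37091096] ((511.9231262207031, -369.349853515625), (44.31787872314453, 44.41368865966797), 4.043989658355713) pca deg -44.959912418079654 [34.03179932 46.63713458]
relay tri (array([ 0.5265346 , -0.39106477,  0.08401248]), np.float64(0.014532757079563365))
```

```bash
python3 - <<'E'
import numpy as np,cv2
t=np.load("pics/top0_rgb.npy")[265:300,300:335];s=np.load("pics/scene0_rgb.npy")[205:240,270:320]
for n,a in(("t",t),("s",s)):
    a=cv2.resize(a,None,fx=14,fy=14,interpolation=cv2.INTER_CUBIC);a=cv2.convertScaleAbs(a,alpha=1.8);cv2.imwrite(f"pics/sock_{n}.png",a[...,::-1])
E
```

```text
(no output)
```

View pics/sock_t.png

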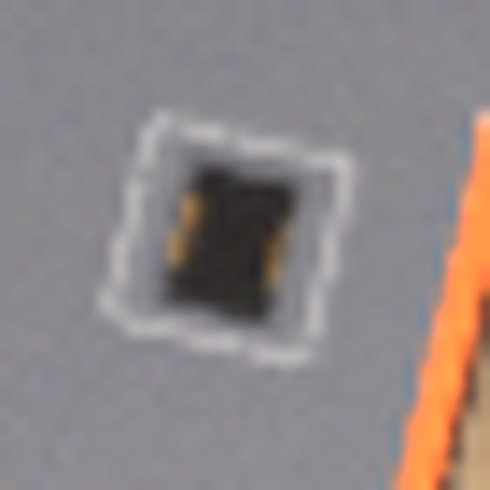

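View pics/sock_s.png

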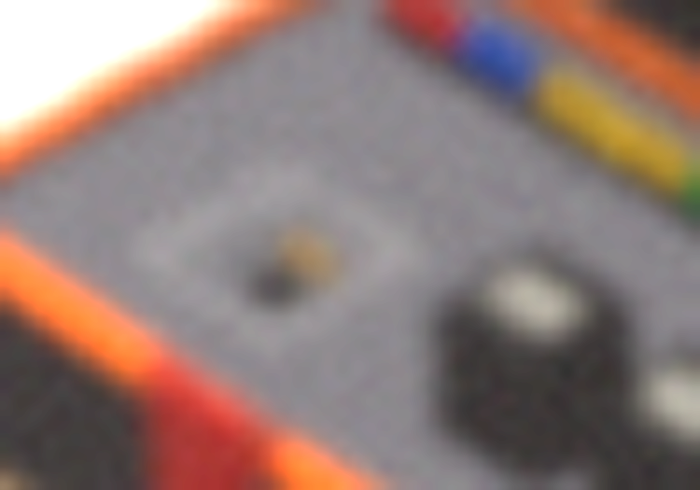

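```bash
python3 - <<'E'
from h import *
K=8;b=(455,260,476,282)
p=np.load("pics/top0_rgb.npy")[b[1]:b[3],b[0]:b[2]];a=cv2.resize(p,None,fx=K,fy=K,interpolation=cv2.INTER_CUBIC).astype(int)
m=a[...,0]>130;y,x=np.nonzero(m);u,v=(x+.5)/K-.5+b[0],(y+.5)/K-.5+b[1]
print("label px",u.mean(),v.mean());c=cv2.minAreaRect((onz("top",u,v,.043)[:,:2]*1e3).astype(np.float32));print(c)
print("label tri",tri((u.mean(),v.mean()),(202.28,320.42)),onz("top",u.mean(),v.mean(),.043),onz("scene",202.28,320.42,.043))
print("socket tri",tri((316.04,281.18),(289.3,222.46)),onz("top",316.04,281.18,.06),onz("scene",289.3,222.46,.06))
# orange corners fit: outer contour lines, box frame
for n,bb in dict(top=(265,200,365,325),scene=(255,190,365,265)).items():
    hsv=cv2.cvtColor(np.load(f"pics/{n}0_rgb.npy"),cv2.COLOR_RGB2HSV).astype(int)
    m=(hsv[...,0]>2)&(hsv[...,0]<16)&(hsv[...,1]>150)&(hsv[...,2]>90);w=np.zeros(m.shape,bool);w[bb[1]:bb[3],bb[0]:bb[2]]=1
    v,u=np.nonzero(m&w);D=np.load(f"pics/{n}0.npy");Z=dep(n,u,v,D)[:,2];k=abs(Z-.065)<.012
    P=onz(n,u[k],v[k],.066);r=cv2.minAreaRect((P[:,:2]*1e3).astype(np.float32));print(n,r)
    th=np.radians(r[2]-90);cx=np.array(r[0])/1e3;R=np.array([[np.cos(th),-np.sin(th)],[np.sin(th),np.cos(th)]])
    print(" socket pred",cx+R@[-.045,-.022],"clip",cx+R@[0,-.08])
E
```

```text
label px 465.97885220125784 271.04732704402517
((502.2281494140625, -366.4155578613281), (17.23789405822754, 10.988541603088379), 6.856650352478027)
label tri (array([ 0.5031713 , -0.36459004,  0.04616676]), np.float64(0.003370105322076538)) [[ 0.50229539 -0.36662635  0.043     ]] [[ 0.50218188 -0.36161143  0.043     ]]
socket tri (array([0.47570183, 0.02253274, 0.06146076]), np.float64(0.0033209171997015336)) [[0.47457175 0.0215087  0.06      ]] [[0.47567226 0.02528059 0.06      ]]
top ((521.5948486328125, 32.590065002441406), (141.48109436035156, 211.84408569335938), 76.85670471191406)
 socket pred [0.47277113 0.02139879] clip [ 0.50340387 -0.04531429]
scene ((526.9501342773438, 33.525169372558594), (144.44195556640625, 212.40785217285156), 76.9057846069336)
 socket pred [0.47813602 0.02229208] clip [ 0.5088259  -0.04439474]
```

```bash
python3 - <<'E'
import bench
print([x for x in dir(bench) if not x.startswith('_')]);print(getattr(bench,'tip_extent',None), getattr(bench,'__all__',None))
E
python3 -m jog --help 2>&1 | head -20
```

```text
['MotionError', 'camera', 'get_calibration', 'get_obs', 'hand_in', 'tip_extent']
0.014 None
invalid input: not JSON, or not a number
```

```bash
cat >> h.py <<'E'
from scipy.spatial.transform import Rotation as Rn
def pose():
    o=get_obs();w,x,y,z=o["eef_rot"];return np.array(o["eef_pos"]),Rn.from_quat([x,y,z,w])
def go(pos,jaw=None,R=None):
    """shift mm and turn for world target; jaw = world direction (deg) of the tool y, tool down"""
    p,R0=pose()
    if R is None:
        best=None
        for k in (0,180):
            a=np.radians(jaw+k);y=np.array([np.cos(a),np.sin(a),0]);z=np.array([0,0,-1.]);x=np.cross(y,z)
            Rt=Rn.from_matrix(np.stack([x,y,z],1));t=(R0.inv()*Rt).as_rotvec()
            if best is None or np.linalg.norm(t)<np.linalg.norm(best):best=t
        t=best
    else: t=(R0.inv()*R).as_rotvec()
    s=R0.inv().apply(np.asarray(pos)-p)*1e3
    print("shift",np.round(s,1),"turn",np.round(t,4));return s,t
E
python3 -c "
from h import *
go([.5025,-.3643,.10],95.3)"
```

```text
shift [ 407.1 -105.9  144.8] turn [-0.0016 -0.0002  0.1353]
```

```bash
python3 -m jog '[[[35,-10,10],[0,0,0.02],0.7],[[70,-18,20],[0,0,0.04],0.7],[[105,-27,30],[0,0,0.06],0.7],[[140,-36,45],[0,0,0.08],0.7],[[175,-45,60],[0,0,0.1],0.7],[[210,-54,75],[0,0,0.12],0.7],[[245,-63,90],[0,0,0.135],0.7],[[280,-72,105],[0,0,0.135],0.7],[[315,-81,120],[0,0,0.135],0.7],[[350,-91,132],[-0.0016,0,0.135],0.7],[[385,-100,142],[-0.0016,0,0.135],0.7],[[407,-106,145],[-0.0016,0,0.135],0.7],[[407,-106,145],[-0.0016,0,0.135],0.7],[[407,-106,145],[-0.0016,0,0.135],0.7]]'
python3 - <<'E'
from h import *
go([.5025,-.3643,.0325],95.3)
for n in("top","scene"):
    p,d=camera(n);b=dict(top=(400,210,540,330),scene=(120,230,280,370))[n]
    cv2.imwrite(f"pics/{n}1.png",cv2.resize(p[b[1]:b[3],b[0]:b[2]],None,fx=4,fy=4)[...,::-1])
E
```

```text
time_s: 1.27
eef_pos: [0.5029, -0.3629, 0.0988]
eef_rot: [-0.001, 0.999, 0.048, -0.001]
wrist_force: [-0.1, 0.3, 0.6]
opening: 0.698
shift [-0.5  1.4 66.3] turn [-0.0012  0.001   0.003 ]
```

View pics/scene1.png

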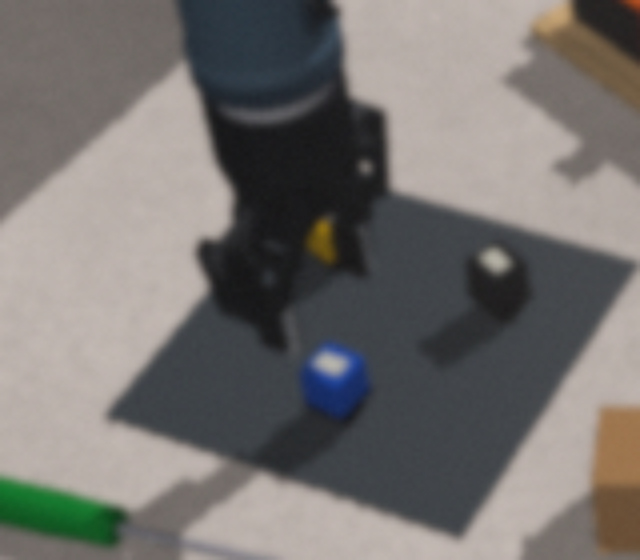

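View pics/top1.png

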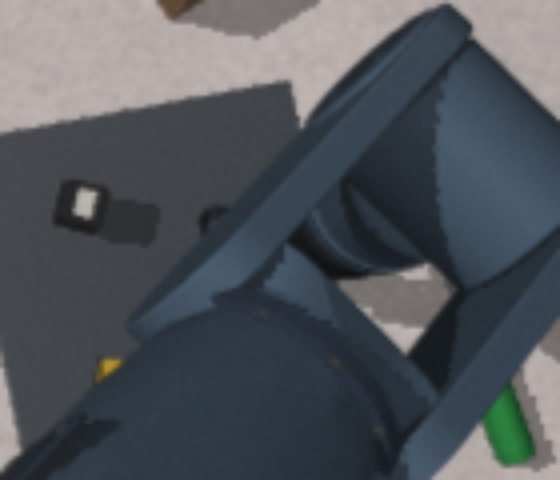

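In the scene view the open jaws, about (275,330) to (360,265) in the crop, hover symmetrically above and behind the relay at (335,380). In the top view the arm hides it. I'll descend and grip.

```bash
python3 -m jog '[[[-0.5,1.4,20],[0,0,0.003],0.7],[[-0.5,1.4,40],[-0.001,0.001,0.003],0.7],[[-0.5,1.4,55],[-0.001,0.001,0.003],0.7],[[-0.5,1.4,66],[-0.001,0.001,0.003],0.7],[[-0.5,1.4,66.3],[-0.001,0.001,0.003],0.7],[[-0.5,1.4,66.3],[-0.001,0.001,0.003],0.5],[[-0.5,1.4,66.3],[-0.001,0.001,0.003],0.0],[[-0.5,1.4,66.3],[-0.001,0.001,0.003],0],[[-0.5,1.4,66.3],[-0.001,0.001,0.003],0],[[-0.5,1.4,66.3],[-0.001,0.001,0.003],0],[[-0.5,1.4,66.3],[-0.001,0.001,0.003],0],[[-0.5,1.4,66.3],[-0.001,0.001,0.003],0]]'
python3 - <<'E'
from h import *
p,d=camera("scene");b=(120,230,280,370)
cv2.imwrite("pics/s2.png",cv2.resize(p[b[1]:b[3],b[0]:b[2]],None,fx=4,fy=4)[...,::-1])
print(pose()[0])
E
```

```text
time_s: 2.37
eef_pos: [0.5021, -0.3669, 0.0349]
eef_rot: [0.002, 0.999, 0.045, 0.001]
wrist_force: [-1.1, -1.1, 6.5]
opening: 0.316
[ 0.50203601 -0.36692803  0.03481954]
```

View pics/s2.png

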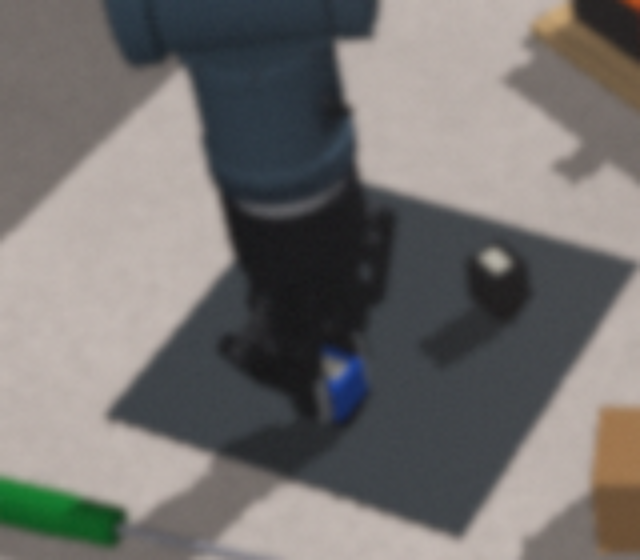

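Gripped, with opening 0.316 ≈ 28 mm. Lifting straight up.

```bash
python3 -m jog '[[[0,0,-15],[0,0,0],0],[[0,0,-50],[0,0,0],0],[[0,0,-85],[0,0,0],0],[[0,0,-120],[0,0,0],0],[[0,0,-145],[0,0,0],0],[[0,0,-145],[0,0,0],0],[[0,0,-145],[0,0,0],0]]'
python3 - <<'E'
from h import *
p,d=camera("scene")
b=(120,160,280,300);cv2.imwrite("pics/s3.png",cv2.resize(p[b[1]:b[3],b[0]:b[2]],None,fx=4,fy=4)[...,::-1])
print(proj("scene",pose()[0]))
go([.475,.0225,.175],76.9)
E
```

```text
time_s: 3.0
eef_pos: [0.5027, -0.3672, 0.1821]
eef_rot: [0.003, 0.999, 0.045, 0.002]
wrist_force: [-0.8, -0.0, -0.7]
opening: 0.314
[[191.40344321 278.4886243 ]]
shift [   8.4 -389.6    3.6] turn [ 0.0031 -0.0027  0.3188]
```

View pics/s3.png

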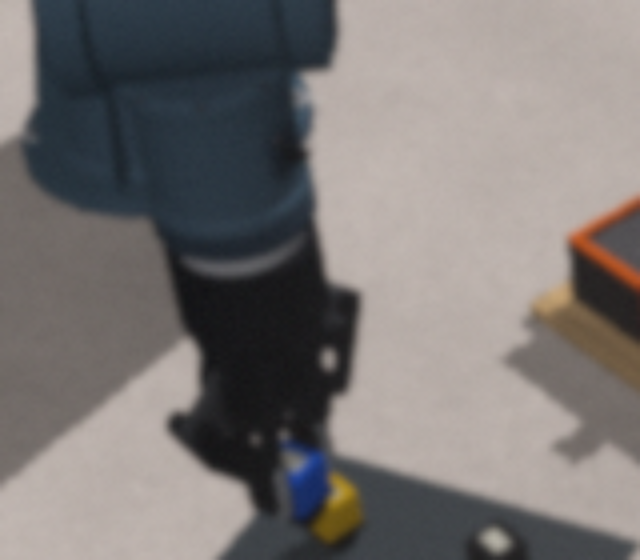

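The relay is held in the jaws, at about (303,480) in the crop, clear of the mat. Now over to the socket.

```bash
python3 -m jog '[[[0,-30,0],[0,0,0.03],0],[[1,-65,0],[0,0,0.06],0],[[2,-100,0],[0,0,0.1],0],[[3,-135,0],[0,0,0.14],0],[[4,-170,0],[0,0,0.18],0],[[5,-205,0],[0,0,0.22],0],[[6,-240,1],[0.001,-0.001,0.26],0],[[7,-275,2],[0.001,-0.001,0.29],0],[[8,-310,3],[0.002,-0.001,0.31],0],[[8,-345,3],[0.003,-0.002,0.319],0],[[8,-372,3],[0.003,-0.0027,0.319],0],[[8.4,-389.6,3.6],[0.003,-0.0027,0.319],0],[[8.4,-389.6,3.6],[0.003,-0.0027,0.319],0],[[8.4,-389.6,3.6],[0.003,-0.0027,0.319],0],[[8.4,-389.6,3.6],[0.003,-0.0027,0.319],0]]'
python3 - <<'E'
from h import *
for n in("top","scene"):
    p,d=camera(n);b=dict(top=(235,190,375,330),scene=(230,125,380,265))[n];np.save(f"pics/{n}4.npy",p);np.save(f"pics/{n}4d.npy",d)
    cv2.imwrite(f"pics/{n}4.png",cv2.resize(p[b[1]:b[3],b[0]:b[2]],None,fx=4,fy=4)[...,::-1])
go([.475,.0225,.175],76.9)
E
```

```text
time_s: 4.3
eef_pos: [0.4744, 0.0222, 0.1738]
eef_rot: [0.0, 0.993, -0.114, -0.001]
wrist_force: [-1.0, -0.8, -0.3]
opening: 0.318
shift [-0.1 -0.9 -0.6] turn [ 0.0003  0.001  -0.0015]
```

View pics/scene4.png

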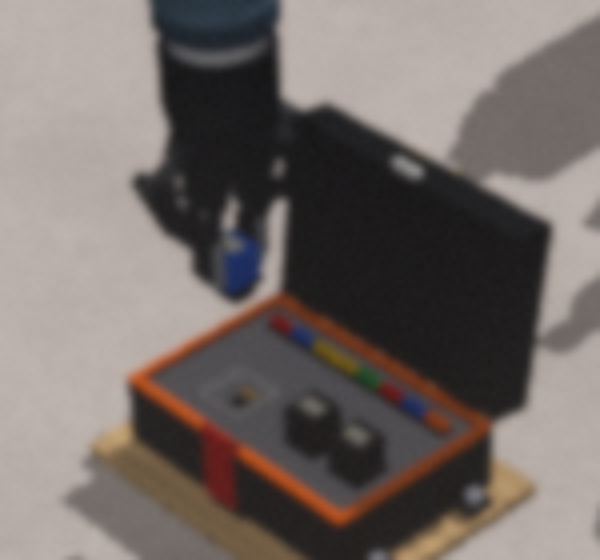

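View pics/top4.png

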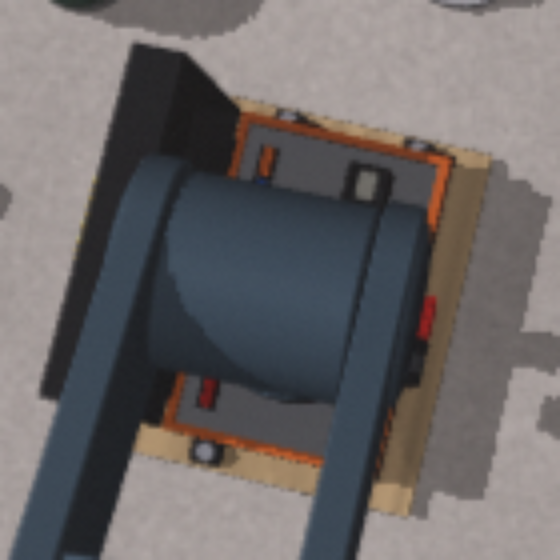

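```bash
python3 - <<'E'
from h import *
p=np.load("pics/scene4.npy");b=(278,175,304,207);K=8
a=cv2.resize(p[b[1]:b[3],b[0]:b[2]],None,fx=K,fy=K,interpolation=cv2.INTER_CUBIC).astype(int)
m=(a[...,2]-a[...,0]>30)&(a[...,2]-a[...,1]>20)
y,x=np.nonzero(m);u=(x+.5)/K-.5+b[0];v=(y+.5)/K-.5+b[1]
print("cols",np.percentile(u,[0,2,50,98,100]),"rows",np.percentile(v,[0,2,50,98,100]))
for r in range(184,198,2):
    k=abs(v-r)<.2
    if k.any():print(r,u[k].min(),u[k].max())
q=pose()[0];th=np.radians(-13.1);X=np.array([np.cos(th),np.sin(th),0]);Y=np.array([-np.sin(th),np.cos(th),0])
c=q+[0,0,-.0349+.0225]
for s in((14,14),(14,-14)):
  for z in(21,-9):print(s,z,proj("scene",c+X*s[0]/1e3+Y*s[1]/1e3+np.array([0,0,z/1e3])))
cv2.imwrite("pics/z4.png",cv2.resize(p[165:215,265:315],None,fx=10,fy=10,interpolation=cv2.INTER_CUBIC)[...,::-1])
E
```

```text
cols [285.6875 286.1875 290.1875 294.0625 294.5625] rows [182.6875 183.5625 190.8125 196.9375 197.6875]
184 288.9375 292.5625
186 290.0625 294.3125
188 286.1875 294.4375
190 285.8125 294.3125
192 285.9375 294.0625
194 286.1875 293.6875
196 286.0625 291.5625
(14, 14) 21 [[293.49582286 185.70988937]]
(14, 14) -9 [[294.01670171 195.1779865 ]]
(14, -14) 21 [[285.37326183 190.1547479 ]]
(14, -14) -9 [[286.00223003 199.65741512]]
```

View pics/z4.png

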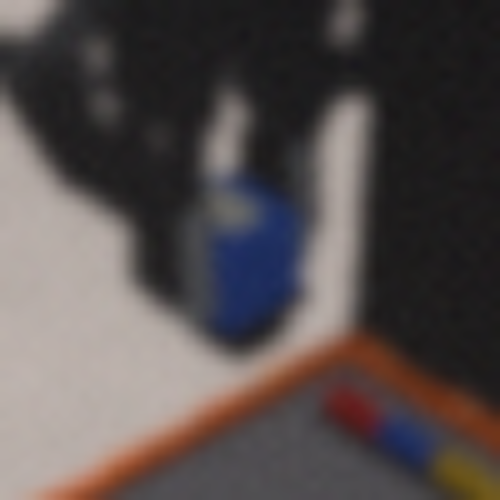

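The scene view reads about 1 mm right and 2–4 mm up from the arm's own frame, and the top view agrees with the grip. I'll go down to just above the mouth and compare the relay with the socket in one picture.

```bash
python3 -c "
from h import *
go([.476,.0207,.100],76.9)"
```

```text
shift [ 1.3  0.6 74.4] turn [ 0.0003  0.001  -0.0015]
```

```bash
python3 -m jog '[[[1.3,0.6,15],[0,0.001,-0.0015],0],[[1.3,0.6,35],[0,0.001,-0.0015],0],[[1.3,0.6,55],[0,0.001,-0.0015],0],[[1.3,0.6,68],[0,0.001,-0.0015],0],[[1.3,0.6,74],[0,0.001,-0.0015],0],[[1.3,0.6,74.4],[0,0.001,-0.0015],0],[[1.3,0.6,74.4],[0,0.001,-0.0015],0],[[1.3,0.6,74.4],[0,0.001,-0.0015],0]]'
python3 - <<'E'
from h import *
p,d=camera("scene");np.save("pics/scene5.npy",p)
cv2.imwrite("pics/z5.png",cv2.resize(p[195:245,265:325],None,fx=12,fy=12,interpolation=cv2.INTER_CUBIC)[...,::-1])
p,d=camera("top");cv2.imwrite("pics/t5.png",cv2.resize(p[200:320,270:370],None,fx=5,fy=5,interpolation=cv2.INTER_CUBIC)[...,::-1])
print(pose()[0])
E
```

```text
time_s: 5.07
eef_pos: [0.4768, 0.0202, 0.1009]
eef_rot: [0.0, 0.993, -0.114, 0.001]
wrist_force: [-0.5, 0.4, -0.7]
opening: 0.316
[0.47681402 0.02039404 0.10102794]
```

View pics/z5.png

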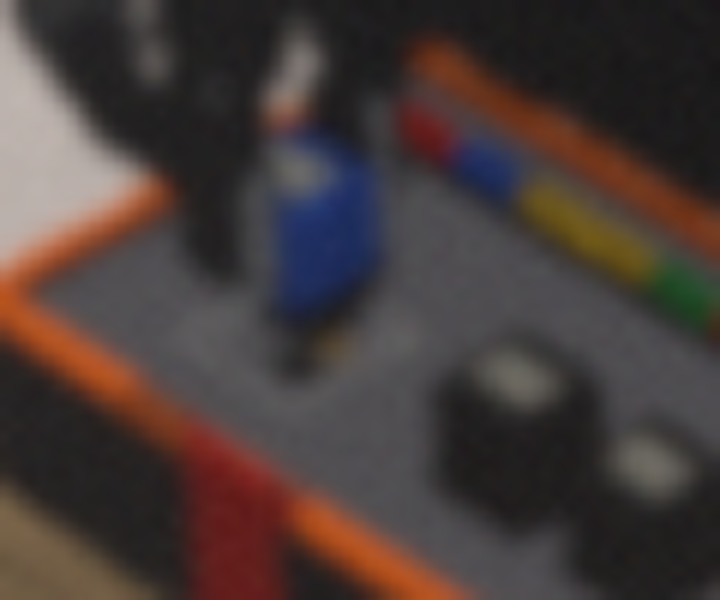

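View pics/t5.png

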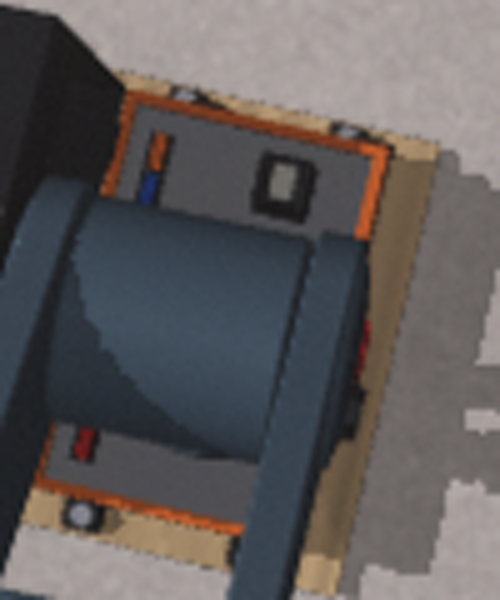

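```bash
python3 - <<'E'
from h import *
K=8
def cen(p,b,thr,n):
    a=cv2.resize(p[b[1]:b[3],b[0]:b[2]],None,fx=K,fy=K,interpolation=cv2.INTER_CUBIC).astype(int)
    m=a.min(2)>thr;y,x=np.nonzero(m);return np.array([(x.mean()+.5)/K-.5+b[0],(y.mean()+.5)/K-.5+b[1]]),len(x)/K**2
R={}
for n,bs,thr in(("top",((321,231,331,244),(318,246,328,260)),110),("scene",((312,229,325,242),(300,221,315,234)),100)):
    p=np.load(f"pics/{n}0_rgb.npy");L=[]
    for b in bs:
        c,a=cen(p,b,thr,n);w=onz(n,*c,.090)[0];L.append(w);print(n,c,a,w)
    d=(L[0]-L[1]);print(" dist",np.linalg.norm(d)*1e3,"yaw",np.degrees(np.arctan2(d[1],d[0])))
    th=np.radians(-13.1);X=np.array([np.cos(th),np.sin(th)])
    m=(L[0][:2]+L[1][:2])/2;print(" socket",m-X*.096, "from rel1",L[1][:2]-X*.075)
    s=np.r_[m-X*.096,.090];print(" px home label",proj(n,s))
    if n=="scene":
        c=s-[0,0,.030];Y=np.array([-X[1],X[0]]);up=.101-.0214-.06
        for a,bb,z in((14,14,30),(14,14,0),(14,-14,0),(14,-14,30)):
            print("corner expected at current height if aligned",(a,bb,z),(proj(n,np.r_[c[:2]+X*a/1e3+Y*bb/1e3,.06+up+z/1e3])-[265,195])*12+5.5)
E
```

```text
top [nan nan] 0.0 [nan nan nan]
top [nan nan] 0.0 [nan nan nan]
 dist nan yaw nan
 socket [nan nan] from rel1 [nan nan]
 px home label [[nan nan]]
scene [nan nan] 0.0 [nan nan nan]
scene [nan nan] 0.0 [nan nan nan]
 dist nan yaw nan
 socket [nan nan] from rel1 [nan nan]
 px home label [[nan nan]]
corner expected at current height if aligned (14, 14, 30) [[nan nan]]
corner expected at current height if aligned (14, 14, 0) [[nan nan]]
corner expected at current height if aligned (14, -14, 0) [[nan nan]]
corner expected at current height if aligned (14, -14, 30) [[nan nan]]<stdin>:5: RuntimeWarning: Mean of empty slice.
  ret = ret.dtype.type(ret / rcount)
```

```bash
python3 - <<'E'
from h import *
K=8
def cen(p,b):
    a=cv2.resize(p[b[1]:b[3],b[0]:b[2]],None,fx=K,fy=K,interpolation=cv2.INTER_CUBIC).astype(int)
    g=a.min(2);h,w=g.shape;c0=g[h//2-12:h//2+12,w//2-12:w//2+12].max();t=(c0+g.min())/2
    _,l=cv2.connectedComponents((g>t).astype(np.uint8));k=np.unravel_index(np.argmax(g[h//2-12:h//2+12,w//2-12:w//2+12]),(24,24));i=l[h//2-12+k[0],w//2-12+k[1]]
    y,x=np.nonzero(l==i);return np.array([(x.mean()+.5)/K-.5+b[0],(y.mean()+.5)/K-.5+b[1]]),len(x)/K**2,c0,t
for n,bs in(("top",((320,230,334,244),(316,246,330,260))),("scene",((312,226,327,241),(300,219,315,234)))):
    p=np.load(f"pics/{n}0_rgb.npy");L=[]
    for b in bs:
        c,a,c0,t=cen(p,b);w=onz(n,*c,.090)[0];L.append(w);print(n,c,a,c0,t,w)
    d=(L[0]-L[1]);print(" dist",np.linalg.norm(d)*1e3,"yaw",np.degrees(np.arctan2(d[1],d[0])))
    th=np.radians(-13.1);X=np.array([np.cos(th),np.sin(th)])
    m=(L[0][:2]+L[1][:2])/2;print(" socket",m-X*.096, "from rel1",L[1][:2]-X*.075)
    s=np.r_[m-X*.096,.090]
    if n=="scene":
        c=s-[0,0,.030];Y=np.array([-X[1],X[0]]);up=.101-.0214-.06
        for a,bb,z in((0,0,30),(14,14,30),(14,14,0),(14,-14,0),(14,-14,30)):
            print("expected now if aligned",(a,bb,z),(proj(n,np.r_[c[:2]+X*a/1e3+Y*bb/1e3,.06+up+z/1e3])-[265,195])*12+5.5)
E
```

```text
top [326.09940653 235.87790554] 31.59375 105 63.0 [ 0.58724591 -0.00491122  0.09      ]
top [322.19816779 251.83196721] 32.40625 104 62.0 [0.54633453 0.0047467  0.09      ]
 dist 42.03589372485879 yaw -13.282589875154109
 socket [0.47328853 0.02167626] from rel1 [0.47328634 0.02174554]
scene [320.62090888 229.7399252 ] 86.171875 96 61.0 [0.58597565 0.01268154 0.09      ]
scene [306.45791866 222.85139663] 117.75 93 60.0 [0.53851269 0.01732676 0.09      ]
 dist 47.68973305274418 yaw -5.589766176439481
 socket [0.46874247 0.03676268] from rel1 [0.46546449 0.03432561]
expected now if aligned (0, 0, 30) [[290.28884035 123.92168647]]
expected now if aligned (14, 14, 30) [[378.53714974 123.63593397]]
expected now if aligned (14, 14, 0) [[384.17821356 230.23390302]]
expected now if aligned (14, -14, 0) [[291.90909736 284.02065254]]
expected now if aligned (14, -14, 30) [[285.07440565 177.08978774]]
```

```bash
python3 - <<'E'
from h import *
n="scene";th=np.radians(-13.2);X=np.array([np.cos(th),np.sin(th)]);Y=np.array([-X[1],X[0]])
f=lambda x,y:onz(n,265+(x-5.5)/12,195+(y-5.5)/12,.090)[0]
a,b=f(652,466),f(520,378);print(a,b,np.linalg.norm(a-b)*1e3,np.degrees(np.arctan2(*(a-b)[1::-1])))
s=(a+b)[:2]/2-X*.096;print("socket",s)
for i,j,z in((0,0,30),(14,14,30),(14,14,0),(14,-14,0),(14,-14,30)):
    print((i,j,z),(proj(n,np.r_[s+X*i/1e3+Y*j/1e3,.0796+z/1e3])-[265,195])*12+5.5)
c=C[n]["world_from_camera"];print("mm/px",np.linalg.norm(c[:3,3]-[.475,.02,.08])/C[n]["fx"]*1e3)
E
```

```text
[ 0.59023726 -0.00221519  0.09      ] [0.54920825 0.0080743  0.09      ] 42.29956983015971 -14.078599202011166
socket [0.47625918 0.02485124]
(0, 0, 30) [[286.98016981 161.63699078]]
(14, 14, 30) [[375.8303889  161.45721005]]
(14, 14, 0) [[381.54310606 268.32517321]]
(14, -14, 0) [[288.46558597 322.74339886]]
(14, -14, 30) [[281.54026157 215.54743769]]
mm/px 2.702968741851928
```

Against the fitted relays' labels, the held relay's lower corners are expected at (381,268) and (288,323) and seen at (380,262) and (290,318). That is aligned to about 1–2 mm. Going down to the mouth and feeling the forces.

```bash
python3 -c "
from h import *
go([.4758,.0207,.092],76.85)"; python3 -m jog '[[[-1,-0.2,4],[0,0,0],0],[[-1,-0.2,7],[0,0,0],0],[[-1,-0.2,9],[0,0,0],0],[[-1,-0.2,9],[0,0,0],0],[[-1,-0.2,9],[0,0,0],0]]'
```

```text
shift [-1.1 -0.1  9. ] turn [ 0.0003 -0.002   0.0007]
time_s: 5.58
eef_pos: [0.4758, 0.0209, 0.0919]
eef_rot: [0.0, 0.993, -0.114, 0.001]
wrist_force: [0.1, 0.2, -0.5]
opening: 0.316
```

```bash
python3 -m jog '[[[0,0,1],[0,0,0],0],[[0,0,2],[0,0,0],0],[[0,0,3],[0,0,0],0],[[0,0,3],[0,0,0],0]]'
```

```text
time_s: 5.92
eef_pos: [0.4763, 0.0208, 0.0908]
eef_rot: [0.0, 0.993, -0.114, 0.001]
wrist_force: [-8.3, 1.6, 20.4]
opening: 0.323
```

Contact at about 0.091 with −8 N purely along box x, so the plug's foot is on the +x edge of the mouth. I'll back up and shift −2.3 mm in x, which is also what the top view suggested.

```bash
python3 -m jog '[[[0,0,-2],[0,0,0],0],[[-1,0,-2],[0,0,0],0],[[-2.5,0,-1],[0,0,0],0],[[-2.5,0,0],[0,0,0],0],[[-2.5,0,1],[0,0,0],0],[[-2.5,0,1],[0,0,0],0]]'
```

```text
time_s: 6.42
eef_pos: [0.4734, 0.0215, 0.0892]
eef_rot: [0.0, 0.993, -0.114, 0.0]
wrist_force: [-1.1, -0.5, -0.4]
opening: 0.318
```

In the mouth with no force. Continuing down.

```bash
python3 -m jog '[[[0,0,1],[0,0,0],0],[[0,0,2],[0,0,0],0],[[0,0,3],[0,0,0],0],[[0,0,4],[0,0,0],0],[[0,0,4],[0,0,0],0]]'
```

```text
time_s: 6.83
eef_pos: [0.4731, 0.0219, 0.085]
eef_rot: [-0.0, 0.993, -0.114, 0.0]
wrist_force: [-1.3, 3.7, 2.3]
opening: 0.315
```

```bash
python3 -m jog '[[[0,-0.5,1],[0,0,0],0],[[0,-0.5,2],[0,0,0],0],[[0,-0.5,3],[0,0,0],0],[[0,-0.5,4],[0,0,0],0],[[0,-0.5,4],[0,0,0],0]]'
```

```text
time_s: 7.25
eef_pos: [0.4732, 0.0223, 0.0815]
eef_rot: [0.0, 0.994, -0.114, -0.0]
wrist_force: [-4.4, 1.6, 8.7]
opening: 0.314
```

```bash
python3 -m jog '[[[-0.5,-0.2,1],[0,0,0],0],[[-0.5,-0.2,2],[0,0,0],0],[[-0.5,-0.2,3],[0,0,0],0],[[-0.5,-0.2,3],[0,0,0],0]]'
```

```text
time_s: 7.58
eef_pos: [0.4732, 0.0224, 0.0799]
eef_rot: [0.0, 0.994, -0.114, 0.0]
wrist_force: [-7.2, 3.1, 16.7]
opening: 0.32
```

```bash
python3 -m jog '[[[-0.7,-0.2,1],[0,0,0],0],[[-0.7,-0.2,2],[0,0,0],0],[[-0.7,-0.2,3],[0,0,0],0],[[-0.7,-0.2,3],[0,0,0],0]]'
python3 - <<'E'
from h import *
p,d=camera("scene")
cv2.imwrite("pics/z6.png",cv2.resize(p[195:245,265:325],None,fx=12,fy=12,interpolation=cv2.INTER_CUBIC)[...,::-1])
E
```

```text
time_s: 7.92
eef_pos: [0.4733, 0.0224, 0.0797]
eef_rot: [0.001, 0.994, -0.113, 0.0]
wrist_force: [-13.4, 3.4, 32.8]
opening: 0.314
```

View pics/z6.png

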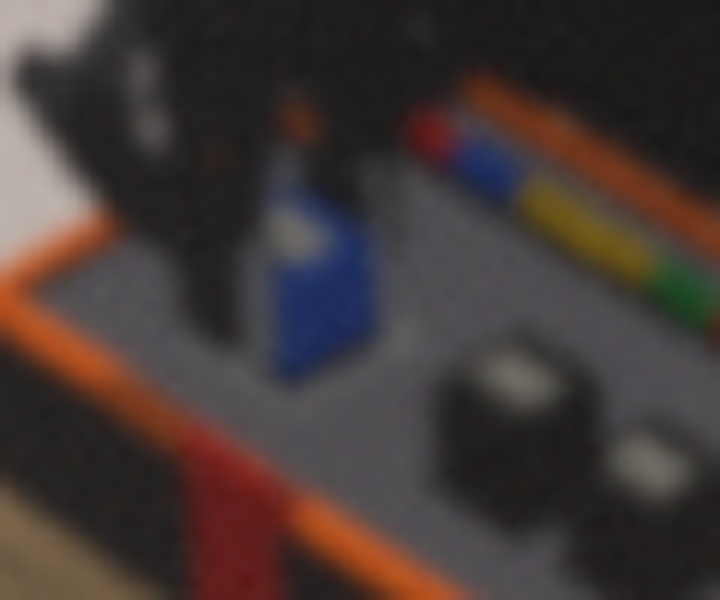

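Hard stop at z = 0.0797, and no black plug shows under the body in the picture, at about (290,380). Releasing and rising.

```bash
python3 -m jog '[[[0,0,-0.5],[0,0,0],0.6],[[0,0,-0.5],[0,0,0],0.6],[[0,0,-0.5],[0,0,0],0.6],[[0,0,-0.5],[0,0,0],0.6],[[0,0,-5],[0,0,0],0.6],[[0,0,-30],[0,0,0],0.6],[[0,0,-70],[0,0,0],0.5],[[0,0,-110],[0,0,0],0.3],[[0,0,-145],[0,0,0],0],[[0,0,-180],[0,0,0],0],[[-30,0,-200],[0,0,0],0],[[-70,0,-200],[0,0,0],0],[[-110,0,-200],[0,0,0],0],[[-150,0,-200],[0,0,0],0],[[-150,0,-200],[0,0,0],0]]'
python3 - <<'E'
from h import *
for n in("top","scene"):
    p,d=camera(n);b=dict(top=(235,190,375,330),scene=(240,130,380,270))[n];np.save(f"pics/{n}7.npy",p);np.save(f"pics/{n}7d.npy",d)
    cv2.imwrite(f"pics/{n}7.png",cv2.resize(p[b[1]:b[3],b[0]:b[2]],None,fx=4,fy=4,interpolation=cv2.INTER_CUBIC)[...,::-1])
cv2.imwrite("pics/z7.png",cv2.resize(p[195:245,265:325],None,fx=12,fy=12,interpolation=cv2.INTER_CUBIC)[...,::-1])
E
```

```text
time_s: 9.22
eef_pos: [0.3217, 0.0582, 0.2793]
eef_rot: [0.001, 0.994, -0.112, 0.001]
wrist_force: [-0.3, -0.5, -0.4]
opening: 0.001
```

View pics/z7.png

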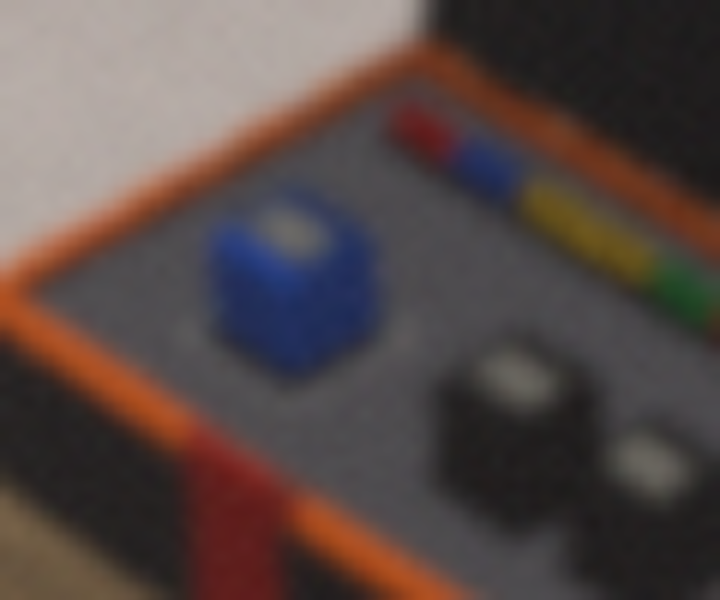

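View pics/top7.png

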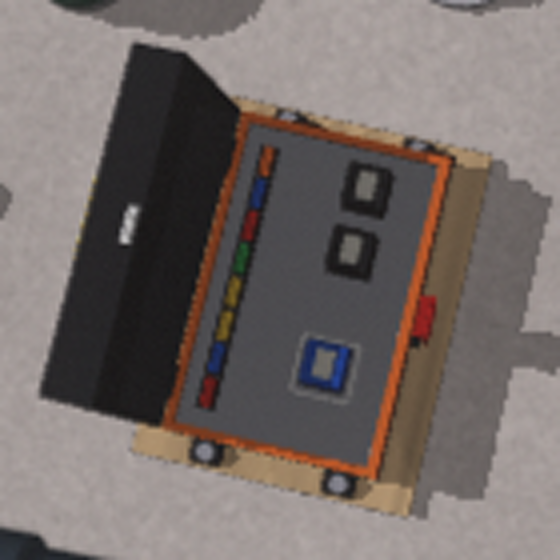

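```bash
python3 - <<'E'
from h import *
print("scene label expected",(proj("scene",[.47626,.02485,.090])-[265,195])*12+5.5)
th=np.radians(-13.2);X=np.array([np.cos(th),np.sin(th)])
print("top label expected",(proj("top",[.47329,.02168,.090])-[235,190])*4+1.5)
D=np.load("pics/top7d.npy")
f=lambda cx,cy,b,k:(int(round((cx)/k+b[0]-.4)),int(round(cy/k+b[1]-.4)))
for nm,(cx,cy) in dict(blue=(325,366),f1=(351,252),f2=(367,190)).items():
    u,v=f(cx,cy,(235,190),4);uu,vv=np.meshgrid([u-1,u,u+1],[v-1,v,v+1]);P=dep("top",uu.ravel(),vv.ravel(),D);print(nm,P.mean(0),P[:,2].std())
D=np.load("pics/scene7d.npy")
for nm,(cx,cy) in dict(blue=(298,228),f1=(520,378),f2=(652,466)).items():
    u,v=f(cx,cy,(265,195),12);uu,vv=np.meshgrid([u-1,u,u+1],[v,v]);P=dep("scene",uu.ravel(),vv.ravel(),D);print(nm,P.mean(0),P[:,2].std())
E
```

```text
scene label expected [[291.43657819 231.72778677]]
top label expected [[322.49037185 364.55201856]]
blue [0.47270527 0.01979627 0.08991775] 0.0027454156644982825
f1 [0.54351661 0.00528266 0.08885682] 0.0027499297457793427
f2 [ 0.58423551 -0.00469774  0.0906772 ] 0.0018771761216307807
blue [0.47705292 0.02453547 0.09002274] 0.0012560382951065287
f1 [0.54841696 0.00977866 0.0886523 ] 0.0025839760768043827
f2 [ 0.59063549 -0.00219073  0.09140219] 0.0003917033836396883
```

The relay is home: its top is at 0.090 m in both views, the same as the fitted relays at 0.089–0.091. Next, the cover's angle.

```bash
python3 - <<'E'
from h import *
X=np.array([.9736,-.2284]);Y=np.array([.2284,.9736]);c=np.array([.5221,.0335])
for n,b in(("top",(240,195,300,300)),("scene",(295,148,372,232))):
    p=np.load(f"pics/{n}7.npy");D=np.load(f"pics/{n}7d.npy")
    uu,vv=np.meshgrid(range(b[0],b[2]),range(b[1],b[3]));u,v=uu.ravel(),vv.ravel()
    P=dep(n,u,v,D);q=P[:,:2]-c;bx,by,z=q@X*1e3,q@Y*1e3,P[:,2]*1e3
    k=(p[v,u].max(1)<60)&(z>80)&(abs(bx)<115);
    print(n,k.sum(),"z max",np.percentile(z[k],[50,99]),"bx",bx[k].min(),bx[k].max())
    for lo in range(80,230,15):
        j=k&(z>=lo)&(z<lo+15)
        if j.sum()>3:print(lo,j.sum(),"by",np.percentile(by[j],[5,50,95]).round(1))
E
```

```text
top 1587 z max [201.260317   207.43420061] bx -105.71539869182585 105.66761488875119
80 167 by [ 78.7 103.2 104.7]
95 172 by [ 84.8 105.3 106.7]
110 30 by [ 77.4 102.4 106.4]
125 15 by [78.5 81.3 99.1]
140 17 by [81.6 86.2 96.8]
155 8 by [83.6 84.9 95. ]
170 11 by [85.1 86.7 93.3]
185 172 by [ 89.7 113.3 119.5]
200 995 by [ 89.9 102.9 117.1]
scene 2548 z max [140.52999748 206.67791272] bx -107.05063109914902 112.2289225112181
80 353 by [-31.1 104.5 109.7]
95 303 by [ 82.7 107.4 112.2]
110 308 by [ 86.4 109.5 114.1]
125 298 by [ 88.3 111.7 116.4]
140 327 by [ 91.  113.4 118. ]
155 327 by [ 90.7 115.8 120.4]
170 172 by [ 92.  116.  120.7]
185 71 by [ 90.  101.2 118.5]
200 389 by [ 91.3 102.8 116.6]
```

The cover stands at about 1.72 rad, with its top edge at z ≈ 0.205. I'll work out the path behind it and the pad arc, in tool axes.

```bash
cat >> h.py <<'E'
BX=np.array([.9736,-.2284,0]);BY=np.array([.2284,.9736,0]);BC=np.array([.5221,.0335,0])
def bp(x,y,z): return BC+BX*x/1e3+BY*y/1e3+np.array([0,0,z/1e3])
def tobox():
    p=pose()[0]-BC;return np.round(np.array([p@BX,p@BY,p[2]])*1e3,1)
E
python3 - <<'E'
from h import *
print(get_obs()["q"].round(2),tobox())
go(bp(0,175,279),-13.2)
go(bp(0,175,279),76.8)
E
```

```text
[-0.19 -0.47  2.11 -0.    1.5   1.61] [-195.9  -22.   280.2]
shift [ 196.6 -196.2    1.8] turn [ 0.0051 -0.0023 -1.5669]
shift [ 196.6 -196.2    1.8] turn [ 0.0018 -0.0047  0.0039]
```

```bash
python3 -m jog '[[[14,-14,0],[0,0,-0.11],0],[[28,-28,0],[0,0,-0.22],0],[[42,-42,0],[0,0,-0.33],0],[[56,-56,0],[0,0,-0.44],0],[[70,-70,0],[0,0,-0.55],0],[[84,-84,0],[0,0,-0.66],0],[[98,-98,0],[0,0,-0.77],0],[[112,-112,0],[0,0,-0.88],0],[[126,-126,0],[0,0,-0.99],0],[[140,-140,0],[0,0,-1.1],0],[[154,-154,0],[0,0,-1.21],0],[[168,-168,0],[0,0,-1.32],0],[[182,-182,0],[0,0,-1.43],0],[[196,-196,1.8],[0.005,-0.002,-1.53],0],[[196.6,-196,1.8],[0.005,-0.002,-1.567],0],[[196.6,-196,1.8],[0.005,-0.002,-1.567],0],[[196.6,-196,1.8],[0.005,-0.002,-1.567],0]]'
python3 - <<'E'
from h import *
print(tobox());go(bp(0,165,184),-13.2)
for n in("top","scene"):
    p,d=camera(n);b=dict(top=(205,170,375,330),scene=(240,110,400,250))[n]
    cv2.imwrite(f"pics/{n}8.png",cv2.resize(p[b[1]:b[3],b[0]:b[2]],None,fx=3.5,fy=3.5,interpolation=cv2.INTER_CUBIC)[...,::-1])
E
```

```text
time_s: 10.73
eef_pos: [0.5625, 0.2035, 0.2774]
eef_rot: [-0.0, 0.784, 0.621, -0.001]
wrist_force: [1.4, 0.6, 0.5]
opening: -0.0
[  0.5 174.8 277.4]
shift [-9.7 -0.3 93.4] turn [-0.0019  0.0009 -0.0015]
```

View pics/scene8.png

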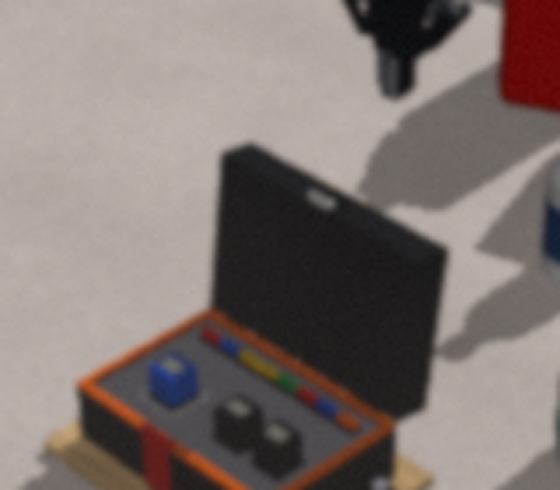

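View pics/top8.png

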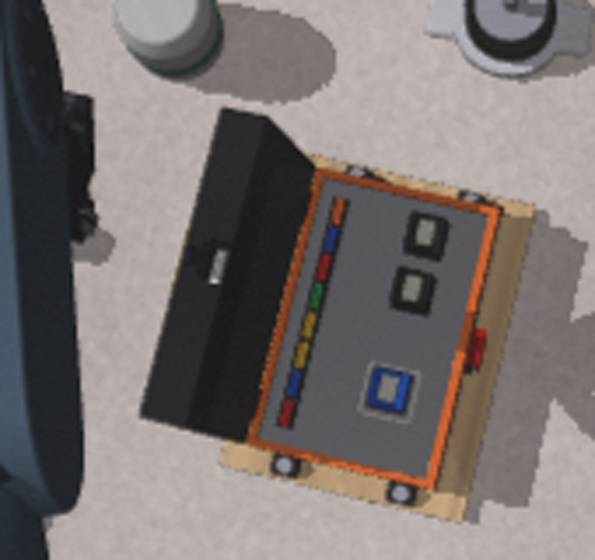

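The closed fingers hang behind the cover, at about (395,80) in the scene crop, with clear air around them. Descending behind it, and working out the arc.

```bash
python3 -m jog '[[[0,0,30],[0,0,0],0],[[-3,0,60],[0,0,0],0],[[-7,0,85],[-0.002,0.001,-0.0015],0],[[-9.7,-0.3,93],[-0.002,0.001,-0.0015],0],[[-9.7,-0.3,93],[-0.002,0.001,-0.0015],0],[[-9.7,-0.3,93],[-0.002,0.001,-0.0015],0]]'
python3 - <<'E'
from h import *
b=tobox();print(b)
for t in(1.72,1.6,1.45,1.3,1.15,1.0,.85,.7,.55,.45,.35,.28,.22):
    y=72-130*np.cos(t)+31*np.sin(t)+12*np.sin(t);z=64+130*np.sin(t)+31*np.cos(t)+14
    print(t,"box",round(y),round(z),"shift",round(y-b[1],1),round(b[2]-z,1))
E
```

```text
time_s: 11.33
eef_pos: [0.5598, 0.1939, 0.1862]
eef_rot: [0.0, 0.784, 0.621, 0.001]
wrist_force: [0.4, -0.1, -0.3]
opening: -0.006
[1.000e-01 1.647e+02 1.862e+02]
1.72 box 134 202 shift -30.9 -15.7
1.6 box 119 207 shift -45.9 -20.8
1.45 box 99 211 shift -65.7 -24.6
1.3 box 79 212 shift -86.0 -25.4
1.15 box 58 209 shift -106.6 -23.1
1.0 box 38 204 shift -126.8 -17.9
0.85 box 19 196 shift -146.2 -9.9
0.7 box 0 185 shift -164.4 0.7
0.55 box -16 172 shift -181.1 13.8
0.45 box -26 162 shift -191.1 23.7
0.35 box -35 152 shift -200.1 34.5
0.28 box -41 144 shift -205.8 42.5
0.22 box -45 137 shift -210.2 49.6
```

```bash
python3 -m jog '[[[-12,0,-4],[0,0,0],0],[[-22,0,-8],[0,0,0],0],[[-31,0,-12],[0,0,0],0],[[-38,0,-15],[0,0,0],0],[[-46,0,-18],[0,0,0],0],[[-56,0,-20],[0,0,0],0],[[-66,0,-22],[0,0,0],0]]'
python3 - <<'E'
from h import *
b=tobox();print(b)
p,d=camera("scene");b=(240,110,400,250)
cv2.imwrite("pics/s9.png",cv2.resize(p[b[1]:b[3],b[0]:b[2]],None,fx=3.5,fy=3.5,interpolation=cv2.INTER_CUBIC)[...,::-1])
E
```

```text
time_s: 11.92
eef_pos: [0.5449, 0.1288, 0.209]
eef_rot: [0.001, 0.784, 0.621, 0.002]
wrist_force: [1.8, 0.9, -0.2]
opening: -0.001
[  0.4  98.  209. ]
```

View pics/s9.png

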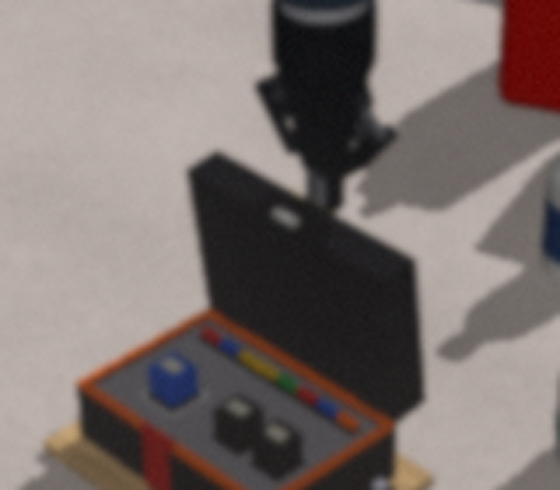

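The cover is following the fingers, with its upper edge now leaning towards the box. Continuing along the arc.

```bash
python3 -m jog '[[[-10,0,-2],[0,0,0],0],[[-20,0,-2],[0,0,0],0],[[-30,0,-1],[0,0,0],0],[[-40,0,1],[0,0,0],0],[[-50,0,3],[0,0,0],0],[[-60,0,6],[0,0,0],0],[[-70,0,10],[0,0,0],0],[[-79,0,14],[0,0,0],0],[[-89,0,19],[0,0,0],0],[[-98,0,25],[0,0,0],0],[[-106,0,31],[0,0,0],0],[[-114,0,38],[0,0,0],0],[[-124,0,48],[0,0,0],0],[[-133,0,58],[0,0,0],0]]'
python3 - <<'E'
from h import *
b=tobox();print(b)
p,d=camera("scene");b=(240,110,400,250)
cv2.imwrite("pics/s10.png",cv2.resize(p[b[1]:b[3],b[0]:b[2]],None,fx=3.5,fy=3.5,interpolation=cv2.INTER_CUBIC)[...,::-1])
E
```

```text
time_s: 13.13
eef_pos: [0.514, -0.0032, 0.1501]
eef_rot: [0.001, 0.784, 0.621, 0.001]
wrist_force: [-0.4, 0.1, -0.4]
opening: 0.002
[  0.5 -37.6 150.1]
```

View pics/s10.png

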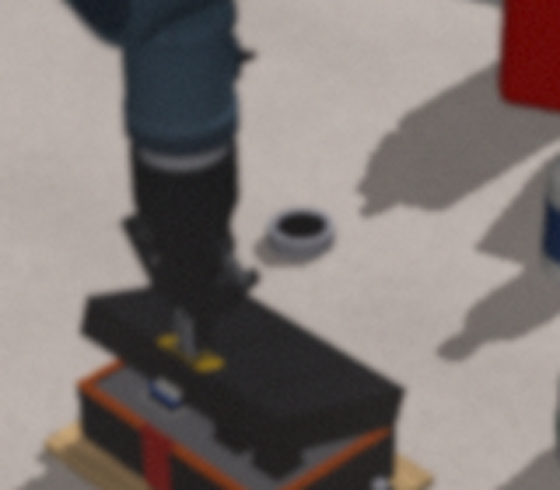

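The fingertip is at the yellow pad, about (190,350), and the cover is nearly down. Coming down to about 0.13 rad.

```bash
python3 -m jog '[[[-5,0,7],[0,0,0],0],[[-9,0,13],[0,0,0],0],[[-13,0,19],[0,0,0],0],[[-16,0,24],[0,0,0],0],[[-16,0,24],[0,0,0],0]]'; python3 -c "
from h import *
print(tobox())"
```

```text
time_s: 13.6
eef_pos: [0.5082, -0.02, 0.1229]
eef_rot: [-0.0, 0.784, 0.62, -0.001]
wrist_force: [-0.5, -0.5, 0.3]
opening: 0.003
[ -1.3 -55.2 122.9]
```

```bash
python3 -m jog '[[[-0.5,0,1],[0,0,0],0],[[-1,0,2],[0,0,0],0],[[-1.5,0,3],[0,0,0],0],[[-2,0,4],[0,0,0],0],[[-2,0,4],[0,0,0],0]]'; python3 -c "
from h import *
print(tobox())"
```

```text
time_s: 14.02
eef_pos: [0.5082, -0.0212, 0.1196]
eef_rot: [-0.0, 0.784, 0.62, -0.0]
wrist_force: [-0.8, 2.8, 2.4]
opening: -0.002
[ -1.  -56.5 119.6]
```

```bash
python3 -m jog '[[[0,0,0.7],[0,0,0],0],[[0,0,1.4],[0,0,0],0],[[0,0,2],[0,0,0],0],[[0,0,2],[0,0,0],0]]'; python3 -m jog '[[[0,0,0.7],[0,0,0],0],[[0,0,1.4],[0,0,0],0],[[0,0,2],[0,0,0],0],[[0,0,2],[0,0,0],0]]'; python3 -c "
from h import *
print(tobox())"
```

```text
time_s: 14.35
eef_pos: [0.5082, -0.0216, 0.1176]
eef_rot: [-0.0, 0.784, 0.62, -0.0]
wrist_force: [-0.3, -0.9, 3.6]
opening: 0.002
time_s: 14.68
eef_pos: [0.5083, -0.0218, 0.1155]
eef_rot: [0.0, 0.784, 0.62, -0.0]
wrist_force: [-1.1, -1.5, 1.7]
opening: 0.001
[ -0.8 -57.  115.5]
```

```bash
python3 -m jog '[[[0,0,0.7],[0,0,0],0],[[0,0,1.4],[0,0,0],0],[[0,0,2],[0,0,0],0],[[0,0,2],[0,0,0],0]]'; python3 -m jog '[[[0,0,0.5],[0,0,0],0],[[0,0,1],[0,0,0],0],[[0,0,1.5],[0,0,0],0],[[0,0,1.5],[0,0,0],0]]'; python3 -c "
from h import *
print(tobox())"
```

```text
time_s: 15.02
eef_pos: [0.5085, -0.0217, 0.1133]
eef_rot: [0.0, 0.784, 0.62, -0.0]
wrist_force: [-0.6, -1.2, 1.0]
opening: 0.001
time_s: 15.35
eef_pos: [0.5086, -0.0218, 0.1126]
eef_rot: [0.0, 0.784, 0.62, -0.0]
wrist_force: [-5.0, -1.1, 10.5]
opening: 0.0
[ -0.5 -56.9 112.6]
```

Gasket met at 10 N. Small steps now, with the overshoot kept small enough to stay well below 32 N.

```bash
python3 -m jog '[[[0,0,1.0],[0,0,0],0],[[0,0,1.4],[0,0,0],0],[[0,0,1.6],[0,0,0],0],[[0,0,1.6],[0,0,0],0]]'
```

```text
time_s: 15.68
eef_pos: [0.5086, -0.0219, 0.1122]
eef_rot: [0.0, 0.784, 0.621, -0.0]
wrist_force: [-6.6, -1.1, 14.3]
opening: 0.004
```

```bash
python3 -m jog '[[[0,0,1.2],[0,0,0],0],[[0,0,1.5],[0,0,0],0],[[0,0,1.7],[0,0,0],0],[[0,0,1.7],[0,0,0],0]]'
```

```text
time_s: 16.02
eef_pos: [0.5086, -0.022, 0.1118]
eef_rot: [0.0, 0.784, 0.621, -0.001]
wrist_force: [-6.5, -1.1, 15.1]
opening: 0.002
```

```bash
python3 -m jog '[[[0,0,1.3],[0,0,0],0],[[0,0,1.7],[0,0,0],0],[[0,0,1.9],[0,0,0],0],[[0,0,1.9],[0,0,0],0]]'
```

```text
time_s: 16.35
eef_pos: [0.5086, -0.0221, 0.1113]
eef_rot: [0.001, 0.784, 0.621, -0.001]
wrist_force: [-8.6, -1.7, 16.8]
opening: -0.004
```

```bash
python3 -m jog '[[[0,0,1.4],[0,0,0],0],[[0,0,1.8],[0,0,0],0],[[0,0,2.0],[0,0,0],0],[[0,0,2.0],[0,0,0],0]]'
```

```text
time_s: 16.68
eef_pos: [0.5086, -0.0222, 0.1108]
eef_rot: [0.001, 0.784, 0.621, -0.001]
wrist_force: [-8.1, -1.1, 18.1]
opening: -0.004
```

```bash
python3 -m jog '[[[0,-0.3,1.5],[0,0,0],0],[[0,-0.4,1.9],[0,0,0],0],[[0,-0.5,2.1],[0,0,0],0],[[0,-0.5,2.1],[0,0,0],0]]'
```

```text
time_s: 17.02
eef_pos: [0.5085, -0.0223, 0.1105]
eef_rot: [0.001, 0.784, 0.621, -0.001]
wrist_force: [-7.0, -1.1, 18.2]
opening: -0.001
```

```bash
python3 -m jog '[[[0,-0.3,1.5],[0,0,0],0],[[0,-0.4,1.9],[0,0,0],0],[[0,-0.5,2.1],[0,0,0],0],[[0,-0.5,2.1],[0,0,0],0]]'
```

```text
time_s: 17.35
eef_pos: [0.5085, -0.0224, 0.1102]
eef_rot: [0.002, 0.784, 0.621, -0.001]
wrist_force: [-7.1, -1.0, 18.2]
opening: -0.002
```

```bash
python3 -m jog '[[[0,-0.3,1.6],[0,0,0],0],[[0,-0.4,2.1],[0,0,0],0],[[0,-0.5,2.3],[0,0,0],0],[[0,-0.5,2.3],[0,0,0],0]]'
```

```text
time_s: 17.68
eef_pos: [0.5084, -0.0224, 0.1097]
eef_rot: [0.002, 0.784, 0.621, -0.001]
wrist_force: [-7.0, -0.4, 17.9]
opening: -0.002
```

```bash
python3 -m jog '[[[0,-0.3,1.6],[0,0,0],0],[[0,-0.4,2.1],[0,0,0],0],[[0,-0.5,2.3],[0,0,0],0],[[0,-0.5,2.3],[0,0,0],0]]'
```

```text
time_s: 18.02
eef_pos: [0.5084, -0.0226, 0.1092]
eef_rot: [0.002, 0.783, 0.621, -0.001]
wrist_force: [-6.7, -1.5, 18.4]
opening: -0.0
```

```bash
python3 -m jog '[[[0,-0.3,1.6],[0,0,0],0],[[0,-0.4,2.1],[0,0,0],0],[[0,-0.5,2.4],[0,0,0],0],[[0,-0.5,2.4],[0,0,0],0]]'
```

```text
time_s: 18.35
eef_pos: [0.5084, -0.0226, 0.1089]
eef_rot: [0.003, 0.783, 0.622, -0.001]
wrist_force: [-7.8, -1.6, 19.5]
opening: -0.003
```

```bash
python3 -m jog '[[[0,-0.3,1.6],[0,0,0],0],[[0,-0.4,2.1],[0,0,0],0],[[0,-0.5,2.4],[0,0,0],0],[[0,-0.5,2.4],[0,0,0],0]]'
```

```text
time_s: 18.68
eef_pos: [0.5084, -0.0226, 0.1088]
eef_rot: [0.003, 0.783, 0.622, -0.001]
wrist_force: [-9.5, -0.8, 22.7]
opening: 0.002
```

```bash
python3 -c "
from h import *
print(tobox(),get_obs()['q'])
p,d=camera('scene');b=(240,150,380,270)
cv2.imwrite('pics/s11.png',cv2.resize(p[b[1]:b[3],b[0]:b[2]],None,fx=4,fy=4,interpolation=cv2.INTER_CUBIC)[...,::-1])"
```

```text
[ -0.5 -57.8 108.8] [-0.27487346  0.20503605  1.8830458  -0.00594509  1.04903107 -0.04316704]
```

View pics/s11.png

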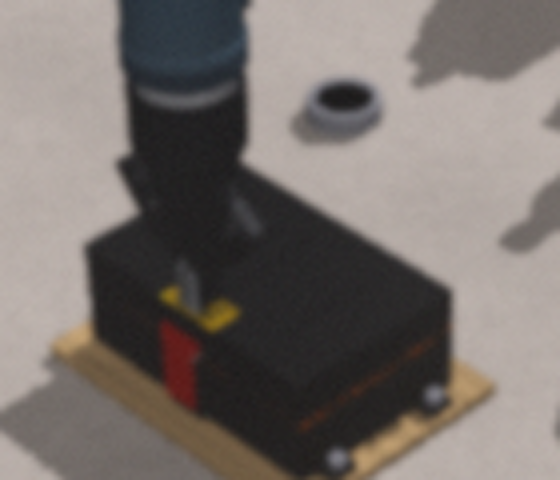

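The fingers are on the pad. z = 0.1088 is the height of the shut stop, and the force is rising quickly at 22.7 N. One last slight push, then release.

```bash
python3 -m jog '[[[0,-0.6,1.6],[0,0,0],0],[[0,-0.8,2.1],[0,0,0],0],[[0,-0.9,2.4],[0,0,0],0],[[0,-0.9,2.5],[0,0,0],0]]'
```

```text
time_s: 19.07
eef_pos: [0.5084, -0.0226, 0.1088]
eef_rot: [0.004, 0.783, 0.622, -0.0]
wrist_force: [-9.4, 0.2, 24.9]
opening: -0.004
```

At the stop, with no further travel at 24.9 N. Lifting off.

```bash
python3 -m jog '[[[0,0,0],[0,0,0],0],[[0,0,-2],[0,0,0],0],[[0,0,-8],[0,0,0],0],[[0,0,-25],[0,0,0],0],[[0,0,-60],[0,0,0],0],[[0,0,-95],[0,0,0],0],[[0,-30,-120],[0,0,0],0],[[0,-65,-130],[0,0,0],0],[[0,-100,-130],[0,0,0],0],[[0,-135,-130],[0,0,0],0],[[0,-165,-130],[0,0,0],0],[[0,-180,-130],[0,0,0],0],[[0,-180,-130],[0,0,0],0],[[0,-180,-130],[0,0,0],0]]'
python3 - <<'E'
from h import *
for n in("top","scene"):
    p,d=camera(n);np.save(f"pics/{n}12.npy",p);np.save(f"pics/{n}12d.npy",d);cv2.imwrite(f"pics/{n}12.png",p[...,::-1])
b=(240,160,380,280)
cv2.imwrite('pics/s12c.png',cv2.resize(p[b[1]:b[3],b[0]:b[2]],None,fx=5,fy=5,interpolation=cv2.INTER_CUBIC)[...,::-1])
for n,r in(("top",(240,190,370,330)),("scene",(250,170,370,270))):
    p=np.load(f"pics/{n}12.npy");D=np.load(f"pics/{n}12d.npy");uu,vv=np.meshgrid(range(r[0],r[2]),range(r[1],r[3]));u,v=uu.ravel(),vv.ravel()
    P=dep(n,u,v,D);q=P-BC;bx,by,z=q@BX*1e3,q@BY*1e3,P[:,2]*1e3
    k=(abs(bx)<98)&(by>-62)&(by<62)&(abs(z-97)<20)
    f=np.polyfit(by[k],z[k],1);print(n,k.sum(),"slope",f[0],"z@-58",np.polyval(f,-58),"z@60",np.polyval(f,60))
E
```

```text
time_s: 20.23
eef_pos: [0.3326, 0.0192, 0.238]
eef_rot: [0.005, 0.783, 0.622, 0.0]
wrist_force: [-0.7, 0.4, 0.8]
opening: 0.001
top 3824 slope -0.0033295810287521784 z@-58 95.3173556239046 z@60 94.92446506251184
scene 2067 slope -0.005127242186912244 z@-58 96.1335581093049 z@60 95.52854353124926
```

View pics/s12c.png

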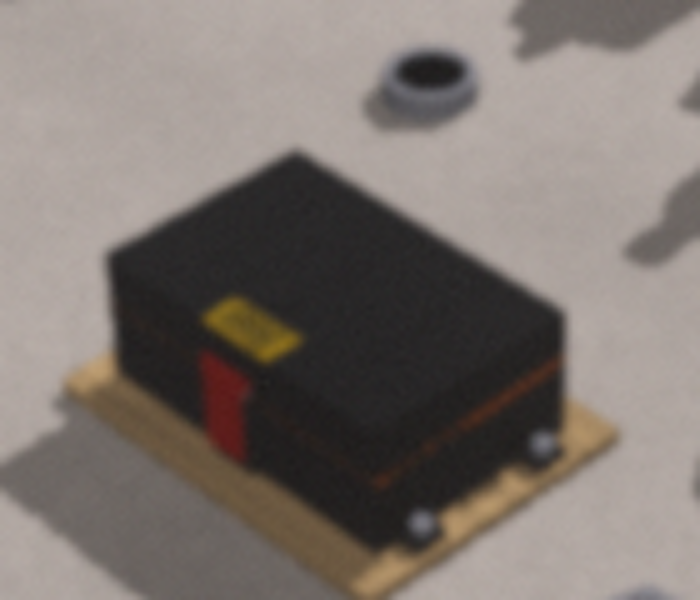

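View pics/top12.png

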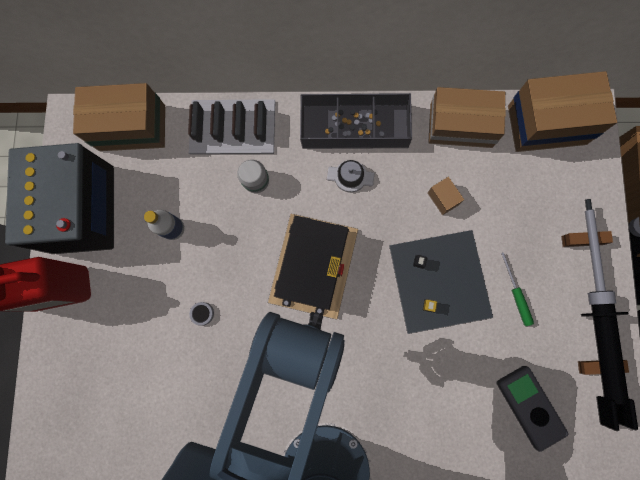

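The cover is shut, with its face slope at 0.003–0.005 rad in the two views about 1 s after release (an uncaught cover would be at 0.02 or more). The other parts are where they were. Handing in.

```bash
python3 -c "
from bench import *
print(hand_in())"
```

```text
the job is handed in; nothing more can be done
None
```

The blue relay is plugged fully home and the cover is shut and held by its clip. I handed the job in at about 20 s, with the arm clear of everything.

- **Relay:** My first touch caught the +x edge of the socket mouth (20 N up, 8 N sideways). I backed off, shifted 2.5 mm and it went in to a hard stop at 33 N. The relay's top is at 90 mm in both views, level with the fitted relays.
- **Cover:** I swung it down from behind and pressed it on the yellow pad to the stop. The highest force read at the end of a move was about 25 N down (27 N counting the sideways part), under the 32 N limit. Forces between those readings were not recorded.
- **Clip:** About 1 s after I let go, the cover measured 0.003 rad in the top view and 0.005 rad in the scene view. Uncaught, it would have sprung back to 0.02 or more.
- **Other parts:** They look unmoved in the last top picture; I judged this by eye, not by measurement.

**Disagreement:** The two cameras differed by 3–5 mm on the relay and socket positions. The arm's contact with the socket sided with the top view.

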